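# Re-rack the pigment pots in reverse order

### The arm

A 6-joint arm with a two-finger parallel gripper is mounted at the origin on a cart in front of the work surface, level with it; the furniture and walls round the work are solid. World frame = base frame: x ahead of the robot, y to its left, z up, the work surface at z = 0. Lengths are in mm, angles in rad, forces in N, time in s.
With the tool pointing down it reaches from about 350 to 875 mm from the base axis. Payload 4.2 kg.
Tool frame: the origin (TCP) lies at the very end of the fingers, on their centre line; the grasp point (between the pads) lies arm.grip_depth behind it (arm.grip_depth is the distance from the TCP to the grasp point, in mm); z points along the fingers, y is the direction in which the jaws open and shut (so a half turn about z gives the same grasp; the last joint's range is limited). The gripper opens to 85 mm and grips with 20 to 120 N. Pads are 22 mm wide; open, the fingers measure 114 mm over their backs; the gripper's body (76 mm by 85 mm) begins 54 mm behind the grasp point. The pads swing forward as they close: fully open they stand 13 mm farther back than shut.
Start: joints at [1.582, 0.385, 0.008, 0, -1.194, -0.259], TCP at [153.263, 605.896, 198.912] pointing down, gripper open.
Joint ranges: [-3.14, 3.14], [-1.21, 2.06], [-1.07, 1.41], [-3.16, 2.05], [-2.99, -0.16], [-3.1, 3.1]. Speed limits (rad/s): [2.79, 2.79, 3.14, 3.14, 3.14, 3.14].

### API

Orientations are given as a unit quaternion [x, y, z, w].
In Python, from bench import arm, optics, workorder gives the robot as it stands. The module is installed in compiled form; this text tells all that it offers.
- The arm moves only by the tool play_rows, never from a script. Its arguments are lists of equal length, an entry for each row: "travel": the shift along the tool's x, y, z in m, a list of three; "rotation": the turn, a rotation vector about the tool's x, y, z in rad, a list of three; "grip": the opening, from 0 (shut) to 1 (fully open). In form: {"travel": [[x, y, z], ...], "rotation": [[rx, ry, rz], ...], "grip": [grip, ...]}. A call has 1 to 12 rows; each row shifts and turns the commanded pose from where the row before left it, along the tool's axes as they then stand; what a row does not reach is not made up. A row lasts 1/12 s, in which the tool goes at most 41.7 mm and 7.16 degrees, less where a joint would pass 70% of its speed; a pose out of reach is approached as far as the arm can. A call is refused whole if a number of a shift passes 0.0417 or a number of a turn 0.125, either way. A call with a gripper value outside its range is refused whole. The fingers move at their own pace and stop on an object; the grip force is fixed at half the most. Time passes only in rows, so rows that do not move let the fingers close. It gives the time, the measured TCP pose, the force and the opening at its end, in the units of the state.
- arm.read_state(): the state, without advancing time (a new reading comes with each control period).
- optics.get_image(name): name is "scene" or "top"; returns a dict with "image" (420x560x3 uint8, blue, green, red), "depth" (420x560 float32, mm along the optical axis (not along the pixel's ray), 0 where there is no reading), "camera_matrix" (3x3 intrinsics, pixels), "k1" (the pictures are not rectified: a ray, as slopes to the right and down, at radius r is drawn at 1 + k1 r^2 times it, then the intrinsics apply), "R" (3x3) and "t" (3): a world point X has camera coordinates R X + t. Camera axes: x right, y down, z forward; pixel columns grow to the right and rows downward; lengths in mm; the calibration is good to about 2 mm. A picture is of the moment at which its call begins.
- workorder.job_done(): hands the job in, once; it reports no verdict.
The state is a dict: "clock": time; "joints": joint angles; "joint_vel": joint speeds; "joint_efforts": joint torques, N m; "position": TCP position; "ee_rot": TCP orientation; "contact_force": force on the tool from outside, world axes, zero at the start; "wrist_torque": the same for the moment, N m; "gripper_width": finger opening in mm.
Only numpy, scipy, OpenCV 4.12 (cv2) and the standard library are available. Lean on these libraries where they do the work, as an engineer would, in place of code of your own. Each camera call takes 0.05 s, during which the arm holds its last target. There are 200 camera calls.

### The job

Move the four pigment pots from the dark wooden rack to the empty light wooden rack in reverse order, so that they read the right way round for the painter across the table: the leftmost pot (seen from the robot) goes into the rightmost well, the second from the left into the second from the right, and so on. Each pot must end upright, flat in its well and let go; do not tip any over.

Things in the scene. Friction and masses are not known exactly. Their poses are not given: they have to be found in the camera images.
- dark_rack: Dark wooden rack, fixed, flat: 296 mm along y (the row), 76 along x, top 8 mm above the table; four round felt-lined wells 64 mm wide, floor 3 mm above the table, centres x 0, y +108, +36, -36, -108 mm. Origin under the board's centre, on the table; x away from the robot (turned up to 0.2 rad), y left. Ledge with chips at x -38 to -68, up to 8 mm high. The pots start in its wells.
- light_rack: Light wooden pot rack, fixed, empty at the start: same size, axes, wells and ledge as the dark rack, without chips. The pots go here. Which rack is nearer the robot varies.
- pot_blue_center (a point): Closed pigment pot, upright: blue body and label, white cap; 42 mm across, 53 mm tall, loose, about 90 g. The point is its centre, half-way up (26.5 mm above its base); z up. Keep the fingertips above the rack's 8 mm top when gripping.
- pot_red_center (a point): Closed pigment pot, upright: brick-red body, black cap; 37 mm across, 46 mm tall, loose, about 90 g. The point is its centre, half-way up (23.0 mm above its base); z up. Keep the fingertips above the rack's 8 mm top when gripping.
- pot_yellow_center (a point): Closed pigment pot, upright: yellow body, blue cap; 49 mm across, 62 mm tall, loose, about 90 g. The point is its centre, half-way up (31.0 mm above its base); z up. Keep the fingertips above the rack's 8 mm top when gripping.
- pot_purple_center (a point): Closed pigment pot, upright: purple body, white cap; 41 mm across, 50 mm tall, loose, about 90 g. The point is its centre, half-way up (25.0 mm above its base); z up. Keep the fingertips above the rack's 8 mm top when gripping.
- chip_blue: Glazed blue colour chip, 20 x 44 x 4 mm, fixed on the dark rack's ledge 51 mm in front of the well where the blue pot starts, and staying there. Origin under its centre.
- chip_red: Glazed red colour chip, 20 x 44 x 4 mm, fixed on the dark rack's ledge 51 mm in front of the well where the red pot starts, and staying there. Origin under its centre.
- chip_yellow: Glazed yellow colour chip, 20 x 44 x 4 mm, fixed on the dark rack's ledge 51 mm in front of the well where the yellow pot starts, and staying there. Origin under its centre.
- chip_purple: Glazed purple colour chip, 20 x 44 x 4 mm, fixed on the dark rack's ledge 51 mm in front of the well where the purple pot starts, and staying there. Origin under its centre.

How it is judged (in metres and radians):
At the end, for the whole second after the job is handed in: Each pot stands in the light rack's well that mirrors its starting well in the dark rack (the well behind the chip of its colour): base on the well floor (within 3 mm), centre within 15 mm of the well centre along and across the rack, upright within 0.08 rad, at rest (((y of chip_blue in the frame of dark_rack between 0.088 and 0.128 m and y of pot_blue_center in the frame of light_rack between -0.123 and -0.093 m) or (y of chip_blue in the frame of dark_rack between 0.016 and 0.056 m and y of pot_blue_center in the frame of light_rack between -0.051 and -0.021 m) or (y of chip_blue in the frame of dark_rack between -0.056 and -0.016 m and y of pot_blue_center in the frame of light_rack between 0.021 and 0.051 m) or (y of chip_blue in the frame of dark_rack between -0.128 and -0.088 m and y of pot_blue_center in the frame of light_rack between 0.093 and 0.123 m)) and x of pot_blue_center in the frame of light_rack between -0.015 and 0.015 m and z of pot_blue_center in the frame of light_rack between 0.0265 and 0.0325 m and angle between each of pot_blue_center, pot_red_center, pot_yellow_center, pot_purple_center's own z axis and vertical below 0.08 rad and linear speed of each of pot_blue, pot_red, pot_yellow, pot_purple below 0.01 m/s and ((y of chip_red in the frame of dark_rack between 0.088 and 0.128 m and y of pot_red_center in the frame of light_rack between -0.123 and -0.093 m) or (y of chip_red in the frame of dark_rack between 0.016 and 0.056 m and y of pot_red_center in the frame of light_rack between -0.051 and -0.021 m) or (y of chip_red in the frame of dark_rack between -0.056 and -0.016 m and y of pot_red_center in the frame of light_rack between 0.021 and 0.051 m) or (y of chip_red in the frame of dark_rack between -0.128 and -0.088 m and y of pot_red_center in the frame of light_rack between 0.093 and 0.123 m)) and x of pot_red_center in the frame of light_rack between -0.015 and 0.015 m and z of pot_red_center in the frame of light_rack between 0.023 and 0.029 m and ((y of chip_yellow in the frame of dark_rack between 0.088 and 0.128 m and y of pot_yellow_center in the frame of light_rack between -0.123 and -0.093 m) or (y of chip_yellow in the frame of dark_rack between 0.016 and 0.056 m and y of pot_yellow_center in the frame of light_rack between -0.051 and -0.021 m) or (y of chip_yellow in the frame of dark_rack between -0.056 and -0.016 m and y of pot_yellow_center in the frame of light_rack between 0.021 and 0.051 m) or (y of chip_yellow in the frame of dark_rack between -0.128 and -0.088 m and y of pot_yellow_center in the frame of light_rack between 0.093 and 0.123 m)) and x of pot_yellow_center in the frame of light_rack between -0.015 and 0.015 m and z of pot_yellow_center in the frame of light_rack between 0.031 and 0.037 m and ((y of chip_purple in the frame of dark_rack between 0.088 and 0.128 m and y of pot_purple_center in the frame of light_rack between -0.123 and -0.093 m) or (y of chip_purple in the frame of dark_rack between 0.016 and 0.056 m and y of pot_purple_center in the frame of light_rack between -0.051 and -0.021 m) or (y of chip_purple in the frame of dark_rack between -0.056 and -0.016 m and y of pot_purple_center in the frame of light_rack between 0.021 and 0.051 m) or (y of chip_purple in the frame of dark_rack between -0.128 and -0.088 m and y of pot_purple_center in the frame of light_rack between 0.093 and 0.123 m)) and x of pot_purple_center in the frame of light_rack between -0.015 and 0.015 m and z of pot_purple_center in the frame of light_rack between 0.025 and 0.031 m); the robot touches nothing.
It fails at once if the blue pot is tipped over (more than 45 degrees) (angle between pot_blue_center's own z axis and vertical above 0.785 rad).
It fails at once if the red pot is tipped over (more than 45 degrees) (angle between pot_red_center's own z axis and vertical above 0.785 rad).
It fails at once if the yellow pot is tipped over (more than 45 degrees) (angle between pot_yellow_center's own z axis and vertical above 0.785 rad).
It fails at once if the purple pot is tipped over (more than 45 degrees) (angle between pot_purple_center's own z axis and vertical above 0.785 rad).
It also fails if it takes over 96 s, if anything falls off the work surface, if the arm or the gripper's body presses on something with over 40 N, if the wrist force passes 120 N, or if a joint passes its speed limit or range.

## Working session

There is one attempt and no reset: what is moved stays moved. The work goes in short steps, Python scripts to look and compute and a tool call to move; the robot and the scene stay as the last step left them, time stands still between calls to the robot, and variables do not carry over. Pictures are saved under pics/ and viewed, about 12 in all and at most 16, crops included, and the job is handed in when it is done.

Besides the shell and the picture viewer there is one more tool, called by a JSON object that holds its "fn" and its "kwargs", one argument or row to a line. play_rows: Moves the arm, as the interface text tells. Its arguments: {"type":"object","properties":{"travel":{"type":"array","items":{"type":"array","items":{"type":"number"}}},"rotation":{"type":"array","items":{"type":"array","items":{"type":"number"}}},"grip":{"type":"array","items":{"type":"number"}}},"required":["travel","rotation","grip"]}

```bash
mkdir -p pics
python3 - <<'E'
from bench import arm, optics
import cv2,numpy as np
print(arm.read_state(), arm.grip_depth)
a=[]
for n in ("top","scene"):
    d=optics.get_image(n); a.append(d)
    cv2.imwrite(f"pics/{n}0.png",d["image"]); print(n,d["camera_matrix"],d["k1"],d["R"],d["t"])
    np.savez(f"{n}0.npz",**d)
E
```

```text
{'clock': 0.0, 'joints': array([ 1.58157531e+00,  3.85583459e-01,  6.60043774e-03, -4.99827301e-04,
       -1.19399872e+00, -2.58600068e-01]), 'joint_vel': array([-0.00112531,  0.00026911, -0.00136526,  0.00063366, -0.0005215 ,
        0.0013194 ]), 'joint_efforts': array([-5.06738979e-04, -3.92285299e+01,  1.88403815e+01,  4.18626264e+00,
       -4.56544323e-03, -3.11189048e-06]), 'position': array([153.1314592 , 605.26323037, 197.79537038]), 'ee_rot': array([ 9.92320887e-01, -1.23685124e-01, -8.34456259e-05,  1.11400201e-03]), 'contact_force': array([ 0.24865843,  0.22419537, -0.43112893]), 'wrist_torque': array([ 0.02652587, -0.03896329,  0.04462809]), 'gripper_width': 85.19292967421801} 18.700000000000003
top [[384.96823365   0.         282.84643637]
 [  0.         384.96823365 209.70699266]
 [  0.           0.           1.        ]] -0.028484971279554478 [[-0.01713324 -0.99968567  0.01830322]
 [-0.98971852  0.01435693 -0.14230645]
 [ 0.14199895 -0.02055321 -0.98965341]] [ 53.09612122 509.63176055 840.91944896]
scene [[499.4891388    0.         279.07129211]
 [  0.         499.4891388  205.04938272]
 [  0.           0.           1.        ]] -0.054892376025154774 [[ 0.51456786 -0.85738987 -0.01012551]
 [-0.53520895 -0.31193822 -0.78501333]
 [ 0.66990395  0.40936189 -0.61939612]] [-232.88155274  351.35331286  775.7742486 ]
```

View pics/top0.png

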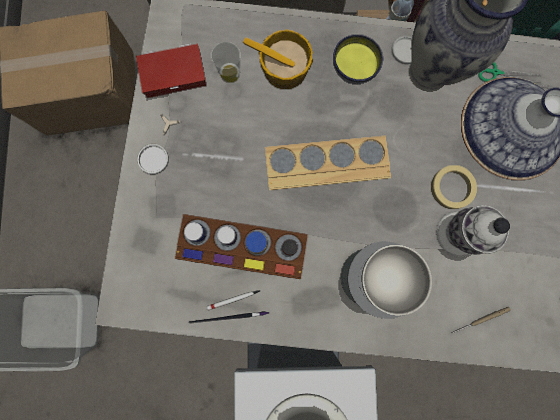

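View pics/scene0.png

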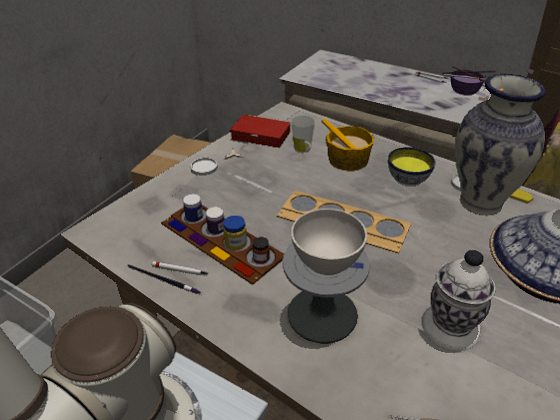

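The dark rack is at about px (241,247) in the top view, with blue, purple, yellow and red from left to right. The empty light rack is at about (328,160), and a bowl on a stand sits to the right at about (390,280).

```bash
cat > h.py <<'E'
import numpy as np,cv2
def ray(d,uv):
    k=np.array([d["k1"],0,0,0],float)
    p=cv2.undistortPointsIter(np.array(uv,float).reshape(-1,1,2),d["camera_matrix"],k,None,None,(3,50,1e-9)).reshape(-1,2)
    return np.c_[p,np.ones(len(p))]
def onplane(d,uv,z):
    R,t=d["R"],d["t"]; r=ray(d,uv)@R; c=-R.T@t
    return c+r*((z-c[2])/r[:,2])[:,None]
def cloud(d):
    v,u=np.mgrid[:420,:560]; r=ray(d,np.c_[u.ravel(),v.ravel()])
    P=(r*d["depth"].reshape(-1,1)-d["t"])@d["R"]
    P[d["depth"].ravel()==0]=np.nan
    return P.reshape(420,560,3)
def blobs(mask,amin):
    n,l,s,c=cv2.connectedComponentsWithStats(mask.astype(np.uint8))
    return [(s[i,4],c[i]) for i in range(1,n) if s[i,4]>amin]
E
python3 - <<'E'
from h import *
np.set_printoptions(precision=1,suppress=True)
d=dict(np.load("top0.npz")); s=dict(np.load("scene0.npz"))
hsv=cv2.cvtColor(d["image"],cv2.COLOR_BGR2HSV); H,S,V=[hsv[...,i].astype(int) for i in range(3)]
P=cloud(d)
# light wells
roi=np.zeros(H.shape,bool); roi[135:190,262:392]=1
print("light wells")
for a,c in blobs(roi&(S<60),150): print(a,c,onplane(d,c,5)[0])
w=roi&(S>60)
c=cv2.minAreaRect(np.argwhere(w)[:,::-1].astype(np.float32)); print(c,onplane(d,cv2.boxPoints(c),8))
# dark chips
roi=np.zeros(H.shape,bool); roi[240:280,170:305]=1
print("chips")
for n,m in dict(blue=(H>105)&(H<125),purple=(H>128)&(H<160),yellow=(H>20)&(H<35),red=(H<6)|(H>175)).items():
    for a,c in blobs(roi&m&(S>120)&(V>60),25): print(n,a,c,onplane(d,c,8)[0])
# pots via depth (top)
print("pots")
roi=np.zeros(H.shape,bool); roi[215:260,175:305]=1
for a,c in blobs(roi&(P[...,2]>36),40):
    q=np.hypot(*(np.indices(H.shape)[::-1]-c[:,None,None]))<22
    m=q&roi&(P[...,2]>36); zt=np.median(P[m][:,2]); top=m&(P[...,2]>zt-6)
    uv=np.argwhere(top)[:,::-1]; print(a,c,zt,onplane(d,uv.mean(0),zt)[0], P[m].mean(0))
for nm,r in (("bowl",(slice(235,325),slice(335,440))),("table",(slice(200,212),slice(180,400)))):
    Q=P[r].reshape(-1,3); k=Q[:,2]>30 if nm=="bowl" else Q[:,2]>-99
    print(nm,np.nanpercentile(Q[k],[1,50,99],axis=0))
for nm,(u,v) in dict(vase=(450,60),jar=(480,228)).items(): print(nm,np.nanmax(P[v-40:v+40,u-40:u+40,2]))
E
```

```text
light wells
970 [295.2 145.4] [671.6  11.8   5. ]
857 [358.4 179.4] [ 585.7 -138.1    5. ]
455 [370.6 152.1] [ 653.1 -171.1    5. ]
462 [341.5 154.8] [646.9 -99.7   5. ]
470 [312.  157.7] [640.6 -28.    5. ]
476 [282.3 160.5] [634.3  43.7   5. ]
((327.3564453125, 162.06436157226562), (43.58262634277344, 122.6880874633789), 84.2894058227539) [[ 668.8   86.8    8. ]
 [ 696.7 -211.     8. ]
 [ 588.3 -215.2    8. ]
 [ 562.4   77.6    8. ]]
chips
blue 207 [255.5 244.8] [433.1 109.2   8. ]
blue 153 [192.3 253.8] [414.7 255.1   8. ]
yellow 180 [253.6 264. ] [389.  113.9   8. ]
red 155 [284.7 268.9] [376.6  42.6   8. ]
pots
288 [194.  231.1] 55.42382662184744 [463.4 243.7  55.4] [462.9 242.2  54.1]
268 [226.  234.7] 52.576033453243554 [453.6 169.6  52.6] [453.3 168.9  52.5]
393 [255.8 241.9] 64.95207126437109 [437.4 106.4  65. ] [436.6 106.2  63.7]
203 [289.2 246.7] 49.33421204800059 [426.2  32.6  49.3] [425.7  32.5  49. ]
bowl [[ 284.5 -211.3  142.8]
 [ 354.2 -151.3  162.2]
 [ 423.8  -80.7  212.8]]
table [[ 509.4 -229.6   -2.7]
 [ 525.3   27.3    0.9]
 [ 541.2  282.9    4.5]]
vase 277.7351359257864
jar 190.92205375759167
```

{"fn": "play_rows", "kwargs": {
  "travel": [
    [0, 0, 0],
    [0, 0, 0],
    [0, 0, 0],
    [0, 0, 0],
    [0, 0, 0],
    [0, 0, 0],
    [0, 0, 0],
    [0, 0, 0],
    [0, 0, 0],
    [0, 0, 0],
    [0, 0, 0],
    [0, 0, 0]
  ],
  "rotation": [
    [0, 0, 0.12],
    [0, 0, 0.12],
    [0, 0, 0.12],
    [0, 0, 0.12],
    [0, 0, 0.12],
    [0, 0, 0.12],
    [0, 0, 0.12],
    [0, 0, 0.12],
    [0, 0, 0.12],
    [0, 0, 0.12],
    [0, 0, 0.12],
    [0, 0, 0]
  ],
  "grip": [1, 1, 1, 1, 1, 1, 1, 1, 1, 1, 1, 1]
}}

```text
clock: 1.1
position: [153.2, 605.5, 198.3]
ee_rot: [0.707, -0.707, 0.0, 0.001]
contact_force: [0.2, -0.0, -0.4]
gripper_width: 85.5
```

{"fn": "play_rows", "kwargs": {
  "travel": [
    [0.03, -0.0258, 0],
    [0.03, -0.0258, 0],
    [0.03, -0.0258, 0],
    [0.03, -0.0258, 0],
    [0.03, -0.0258, 0],
    [0.03, -0.0258, 0],
    [0.03, -0.0258, 0],
    [0.03, -0.0258, 0],
    [0.03, -0.0258, 0],
    [0.03, -0.0258, 0],
    [0.03, -0.0258, 0],
    [0.03, -0.0258, 0]
  ],
  "rotation": [
    [0, 0, 0],
    [0, 0, 0],
    [0, 0, 0],
    [0, 0, 0],
    [0, 0, 0],
    [0, 0, 0],
    [0, 0, 0],
    [0, 0, 0],
    [0, 0, 0],
    [0, 0, 0],
    [0, 0, 0],
    [0, 0, 0]
  ],
  "grip": [1, 1, 1, 1, 1, 1, 1, 1, 1, 1, 1, 1]
}}

```text
clock: 2.1
position: [464.7, 245.1, 198.9]
ee_rot: [0.709, -0.705, -0.0, 0.0]
contact_force: [0.5, 1.0, -0.3]
gripper_width: 85.5
```

{"fn": "play_rows", "kwargs": {
  "travel": [
    [0, 0, 0.03],
    [0, 0, 0.03],
    [0, 0, 0.03],
    [0, 0, 0.01],
    [0, 0, 0],
    [0, 0, 0],
    [0, 0, 0]
  ],
  "rotation": [
    [0, 0, 0],
    [0, 0, 0],
    [0, 0, 0],
    [0, 0, 0],
    [0, 0, 0],
    [0, 0, 0],
    [0, 0, 0]
  ],
  "grip": [1, 1, 1, 1, 1, 1, 1]
}}

```text
clock: 2.68
position: [465.1, 248.1, 100.7]
ee_rot: [0.709, -0.705, 0.0, -0.002]
contact_force: [0.4, 0.5, 0.3]
gripper_width: 85.4
```

Run:
```python
from bench import arm,optics
import cv2
s=arm.read_state();print(s["position"],s["ee_rot"],s["joints"])
i=optics.get_image("scene")["image"][150:300,120:320]; j=optics.get_image("top")["image"][180:330,130:330]
cv2.imwrite("pics/a1.png",cv2.resize(cv2.hconcat([i,j]),(800,300)))
```

```text
[465.07403097 248.05178874 100.7335495 ] [ 7.08852815e-01 -7.05354251e-01  3.21095656e-04 -1.72149857e-03] [ 7.98445660e-01  3.14148832e-01 -3.71676141e-01  8.79285222e-04
 -8.81535528e-01 -7.94055962e-01]
```

View pics/a1.png

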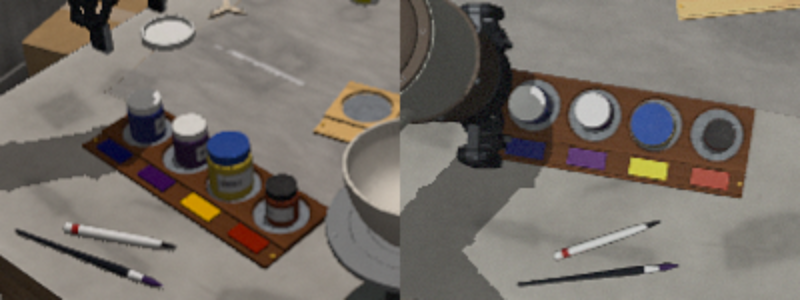

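Run:
```python
from h import *
for n in("top","scene"):
    d=dict(np.load(n+"0.npz"))
    p,_=cv2.projectPoints(np.array([[465,248,100.],[508,248,110],[422,248,110],[465,248,150.]]),cv2.Rodrigues(d["R"])[0],d["t"],d["camera_matrix"],np.array([d["k1"],0,0,0.]));print(n,p.reshape(-1,2).round())
```

```text
top [[187. 228.]
 [186. 207.]
 [185. 249.]
 [181. 226.]]
scene [[187. 181.]
 [199. 169.]
 [174. 188.]
 [185. 163.]]
```

{"fn": "play_rows", "kwargs": {
  "travel": [
    [0.0035, 0, 0.02],
    [0, 0, 0.025],
    [0, 0, 0.025],
    [0, 0, 0.0175],
    [0, 0, 0],
    [0, 0, 0],
    [0, 0, 0],
    [0, 0, 0],
    [0, 0, 0],
    [0, 0, 0],
    [0, 0, 0],
    [0, 0, 0]
  ],
  "rotation": [
    [0, 0, 0],
    [0, 0, 0],
    [0, 0, 0],
    [0, 0, 0],
    [0, 0, 0],
    [0, 0, 0],
    [0, 0, 0],
    [0, 0, 0],
    [0, 0, 0],
    [0, 0, 0],
    [0, 0, 0],
    [0, 0, 0]
  ],
  "grip": [1, 1, 1, 1, 1, 0, 0, 0, 0, 0, 0, 0]
}}

```text
clock: 3.78
position: [464.7, 244.1, 13.4]
ee_rot: [0.708, -0.706, 0.0, -0.001]
contact_force: [-1.8, 0.2, 5.9]
gripper_width: 36.4
```

{"fn": "play_rows", "kwargs": {
  "travel": [
    [0, 0, 0],
    [0, 0, 0],
    [0, 0, 0],
    [0, 0, -0.01],
    [0, 0, -0.02],
    [0, 0, 0],
    [0, 0, 0]
  ],
  "rotation": [
    [0, 0, 0],
    [0, 0, 0],
    [0, 0, 0],
    [0, 0, 0],
    [0, 0, 0],
    [0, 0, 0],
    [0, 0, 0]
  ],
  "grip": [0, 0, 0, 0, 0, 0, 0]
}}

```text
clock: 4.37
position: [464.7, 244.1, 43.0]
ee_rot: [0.708, -0.706, -0.0, -0.002]
contact_force: [-0.2, -0.3, -0.6]
gripper_width: 36.4
```

Run:
```python
from bench import arm,optics
import cv2
s=arm.read_state();print(s["position"],s["contact_force"])
i=optics.get_image("scene")["image"][130:280,120:320]; j=optics.get_image("top")["image"][180:330,130:330]
cv2.imwrite("pics/a2.png",cv2.resize(cv2.hconcat([i,j]),(800,300)))
```

```text
[464.72551753 244.12167118  43.02661498] [-0.20625706 -0.34757121 -0.59560586]
```

View pics/a2.png

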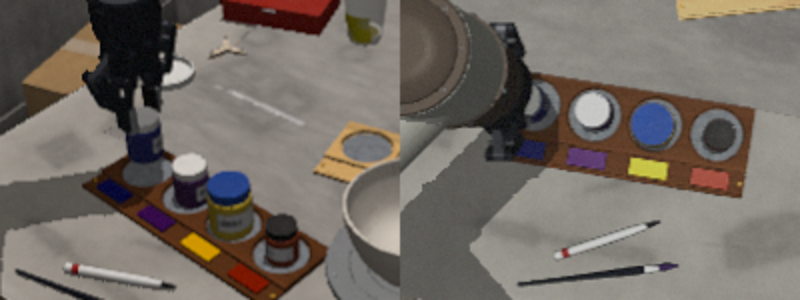

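{"fn": "play_rows", "kwargs": {
  "travel": [
    [0, 0, -0.03],
    [0, 0, -0.03],
    [0, 0, -0.03],
    [0, 0, 0],
    [0, 0, 0]
  ],
  "rotation": [
    [0, 0, 0],
    [0, 0, 0],
    [0, 0, 0],
    [0, 0, 0],
    [0, 0, 0]
  ],
  "grip": [0, 0, 0, 0, 0]
}}

```text
clock: 4.88
position: [464.3, 243.8, 132.4]
ee_rot: [0.708, -0.706, -0.0, -0.001]
contact_force: [-0.4, -0.3, -1.3]
gripper_width: 36.6
```

Run:
```python
from h import *
from bench import arm,optics
s=arm.read_state();print(s["position"],s["joints"])
d=optics.get_image("top"); e=optics.get_image("scene")
cv2.imwrite("pics/a3.png",cv2.resize(cv2.hconcat([e["image"],d["image"]]),(800,300)))
for q in(d,e):
    P=cloud(q).reshape(-1,3);P=P[~np.isnan(P[:,0])]
    # arm points: along radial frame of j1
    k=(P[:,2]>180)&(np.hypot(P[:,0],P[:,1])<750)&(P[:,1]>-60)&(P[:,0]<600)
    P=P[k]; j=s["joints"][0]; r=P[:,0]*np.cos(j)+P[:,1]*np.sin(j); l=-P[:,0]*np.sin(j)+P[:,1]*np.cos(j)
    for a in range(-100,700,50):
        m=(r>=a)&(r<a+50)
        if m.sum()>20: print(a,m.sum(),"lat",np.percentile(l[m],[2,98]).round(),"z",np.percentile(P[m,2],[2,98]).round())
```

```text
[464.32622145 243.8207738  132.36665902] [ 7.92933718e-01  2.74435089e-01 -3.36161511e-01 -4.08372418e-04
 -9.57440669e-01 -7.89981559e-01]
300 510 lat [-44. -38.] z [549. 593.]
350 4260 lat [-42.  -4.] z [530. 598.]
400 3699 lat [-39.  -5.] z [490. 579.]
450 12682 lat [-199.  -17.] z [266. 530.]
500 4417 lat [-204.  -28.] z [255. 526.]
-100 2501 lat [-31. 120.] z [181. 229.]
-50 7109 lat [-62. 115.] z [195. 269.]
0 4584 lat [-81.  91.] z [201. 357.]
50 250 lat [-19.  76.] z [225. 388.]
200 85 lat [-14.  18.] z [578. 585.]
250 656 lat [-32.  28.] z [548. 580.]
300 609 lat [-39.  27.] z [517. 559.]
350 568 lat [-41.  24.] z [485. 542.]
400 645 lat [-129.   25.] z [242. 517.]
450 9266 lat [-197.   52.] z [219. 504.]
500 502 lat [-213.  -53.] z [182. 502.]
```

View pics/a3.png

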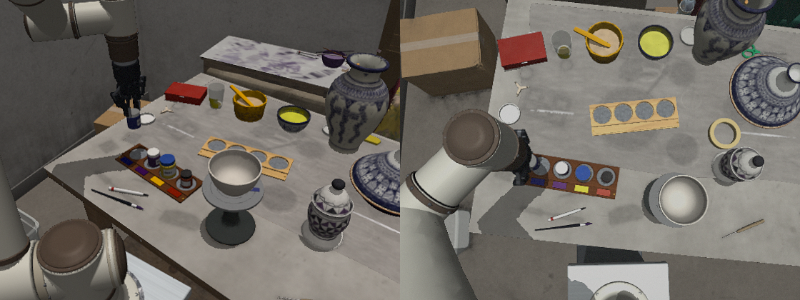

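{"fn": "play_rows", "kwargs": {
  "travel": [
    [0.02, -0.01, 0],
    [0.036, -0.0163, 0],
    [0.036, -0.0163, 0],
    [0.036, -0.0163, 0],
    [0.036, -0.0163, 0],
    [0.036, -0.0163, 0],
    [0.036, -0.0163, 0],
    [0.036, -0.0163, 0],
    [0.036, -0.0163, 0],
    [0.036, -0.0163, 0],
    [0.036, -0.0163, 0],
    [0.035, -0.0157, 0]
  ],
  "rotation": [
    [0, 0, 0],
    [0, 0, 0],
    [0, 0, 0],
    [0, 0, 0],
    [0, 0, 0],
    [0, 0, 0],
    [0, 0, 0],
    [0, 0, 0],
    [0, 0, 0],
    [0, 0, 0],
    [0, 0, 0],
    [0, 0, 0]
  ],
  "grip": [0, 0, 0, 0, 0, 0, 0, 0, 0, 0, 0, 0]
}}

```text
clock: 5.98
position: [653.1, -173.0, 128.4]
ee_rot: [0.708, -0.706, -0.002, 0.002]
contact_force: [0.5, 0.8, -1.2]
gripper_width: 36.4
```

{"fn": "play_rows", "kwargs": {
  "travel": [
    [0, 0, 0.015],
    [0, 0, 0.03],
    [0, 0, 0.025],
    [0, 0, 0.01],
    [0, 0, 0],
    [0, 0, 0]
  ],
  "rotation": [
    [0, 0, 0],
    [0, 0, 0],
    [0, 0, 0],
    [0, 0, 0],
    [0, 0, 0],
    [0, 0, 0]
  ],
  "grip": [0, 0, 0, 0, 0, 0]
}}

```text
clock: 6.48
position: [653.5, -171.1, 50.4]
ee_rot: [0.708, -0.706, -0.001, 0.001]
contact_force: [-0.4, -0.3, -0.4]
gripper_width: 36.3
```

Run:
```python
from h import *
from bench import arm,optics
s=arm.read_state();print(s["position"],s["ee_rot"],s["contact_force"])
d=optics.get_image("top"); e=optics.get_image("scene")
cv2.imwrite("pics/a4.png",cv2.resize(cv2.hconcat([e["image"][130:280,250:450],d["image"][90:240,240:440]]),(800,300)))
```

```text
[ 653.52750225 -171.13346966   50.35899728] [ 7.08412708e-01 -7.05797312e-01 -6.77846358e-04  1.06312189e-03] [-0.42675647 -0.25658942 -0.3678758 ]
```

View pics/a4.png

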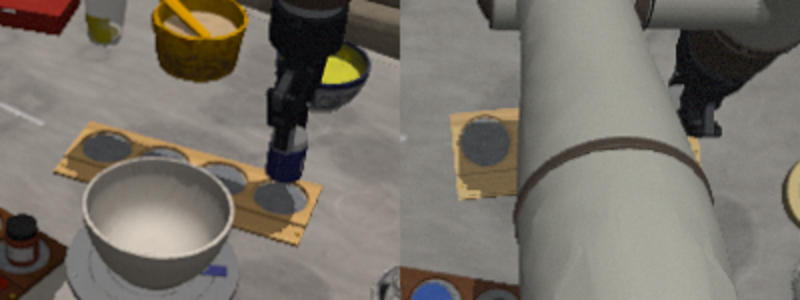

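{"fn": "play_rows", "kwargs": {
  "travel": [
    [0, 0, 0.015],
    [0, 0, 0.013],
    [0, 0, 0.0065],
    [0, 0, 0.002],
    [0, 0, 0],
    [0, 0, 0],
    [0, 0, 0],
    [0, 0, 0],
    [0, 0, 0],
    [0, 0, 0],
    [0, 0, 0]
  ],
  "rotation": [
    [0, 0, 0],
    [0, 0, 0],
    [0, 0, 0],
    [0, 0, 0],
    [0, 0, 0],
    [0, 0, 0],
    [0, 0, 0],
    [0, 0, 0],
    [0, 0, 0],
    [0, 0, 0],
    [0, 0, 0]
  ],
  "grip": [0, 0, 0, 0, 0, 0, 0.6, 1, 1, 1, 1]
}}

```text
clock: 7.5
position: [654.1, -171.2, 15.3]
ee_rot: [0.708, -0.706, 0.0, -0.0]
contact_force: [0.4, -0.1, -0.8]
gripper_width: 85.4
```

{"fn": "play_rows", "kwargs": {
  "travel": [
    [0, 0, -0.01],
    [0, 0, -0.02],
    [0, 0, -0.025],
    [0, 0, -0.03],
    [0, 0, -0.03]
  ],
  "rotation": [
    [0, 0, 0],
    [0, 0, 0],
    [0, 0, 0],
    [0, 0, 0],
    [0, 0, 0]
  ],
  "grip": [1, 1, 1, 1, 1]
}}

```text
clock: 7.92
position: [653.6, -171.2, 131.6]
ee_rot: [0.708, -0.706, -0.0, 0.0]
contact_force: [0.0, -0.1, -0.5]
gripper_width: 85.5
```

{"fn": "play_rows", "kwargs": {
  "travel": [
    [-0.0284, 0.01667, 0],
    [-0.0284, 0.01667, 0],
    [-0.0284, 0.01667, 0],
    [-0.0284, 0.01667, 0],
    [-0.0284, 0.01667, 0],
    [-0.0284, 0.01667, 0],
    [-0.0284, 0.01667, 0],
    [-0.0284, 0.01667, 0],
    [-0.0284, 0.01667, 0],
    [-0.0284, 0.01667, 0],
    [-0.0284, 0.01667, 0],
    [-0.0284, 0.01667, 0]
  ],
  "rotation": [
    [0, 0, 0],
    [0, 0, 0],
    [0, 0, 0],
    [0, 0, 0],
    [0, 0, 0],
    [0, 0, 0],
    [0, 0, 0],
    [0, 0, 0],
    [0, 0, 0],
    [0, 0, 0],
    [0, 0, 0],
    [0, 0, 0]
  ],
  "grip": [1, 1, 1, 1, 1, 1, 1, 1, 1, 1, 1, 1]
}}

```text
clock: 8.92
position: [452.1, 170.4, 131.0]
ee_rot: [0.708, -0.706, 0.0, -0.001]
contact_force: [0.6, 0.5, -0.2]
gripper_width: 85.5
```

{"fn": "play_rows", "kwargs": {
  "travel": [
    [0, 0, 0.02],
    [0, 0, 0],
    [0, 0, 0]
  ],
  "rotation": [
    [0, 0, 0],
    [0, 0, 0],
    [0, 0, 0]
  ],
  "grip": [1, 1, 1]
}}

```text
clock: 9.17
position: [452.3, 168.9, 110.1]
ee_rot: [0.709, -0.706, 0.0, 0.001]
contact_force: [-0.1, -0.8, -0.3]
gripper_width: 85.4
```

Run:
```python
from h import *
from bench import arm,optics
s=arm.read_state();print(s["position"],s["ee_rot"],s["contact_force"])
d=optics.get_image("top"); e=optics.get_image("scene")
cv2.imwrite("pics/a5.png",cv2.resize(cv2.hconcat([e["image"][130:300,150:450],d["image"][110:280,170:470]]),(800,226)))
```

```text
[452.34526483 168.92736879 110.07519986] [ 7.08507169e-01 -7.05703226e-01  3.65396892e-05  7.39486456e-04] [-0.13355106 -0.80945031 -0.28335642]
```

View pics/a5.png

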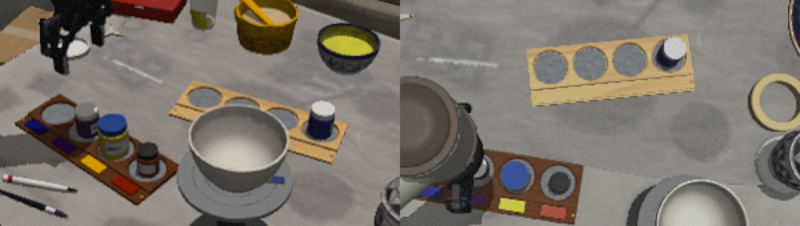

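Blue now stands upright in the rightmost light well (crop px ~(321,120) scene, (672,52) top). Next is purple.

{"fn": "play_rows", "kwargs": {
  "travel": [
    [0, -0.001, 0.025],
    [0, 0, 0.03],
    [0, 0, 0.025],
    [0, 0, 0.017],
    [0, 0, 0],
    [0, 0, 0],
    [0, 0, 0],
    [0, 0, 0],
    [0, 0, 0],
    [0, 0, 0],
    [0, 0, 0],
    [0, 0, 0]
  ],
  "rotation": [
    [0, 0, 0],
    [0, 0, 0],
    [0, 0, 0],
    [0, 0, 0],
    [0, 0, 0],
    [0, 0, 0],
    [0, 0, 0],
    [0, 0, 0],
    [0, 0, 0],
    [0, 0, 0],
    [0, 0, 0],
    [0, 0, 0]
  ],
  "grip": [1, 1, 1, 1, 1, 0, 0, 0, 0, 0, 0, 0]
}}

```text
clock: 10.27
position: [454.7, 169.7, 14.8]
ee_rot: [0.708, -0.706, 0.0, -0.001]
contact_force: [-1.3, -0.1, 6.8]
gripper_width: 34.1
```

{"fn": "play_rows", "kwargs": {
  "travel": [
    [0, 0, 0],
    [0, 0, -0.01],
    [0, 0, -0.025],
    [0, 0, -0.03],
    [0, 0, -0.03],
    [0, 0, -0.025],
    [0, 0, 0]
  ],
  "rotation": [
    [0, 0, 0],
    [0, 0, 0],
    [0, 0, 0],
    [0, 0, 0],
    [0, 0, 0],
    [0, 0, 0],
    [0, 0, 0]
  ],
  "grip": [0, 0, 0, 0, 0, 0, 0]
}}

```text
clock: 10.85
position: [457.1, 171.2, 139.1]
ee_rot: [0.709, -0.706, 0.001, -0.006]
contact_force: [1.3, 0.3, -0.9]
gripper_width: 34.3
```

{"fn": "play_rows", "kwargs": {
  "travel": [
    [0.0225, -0.0159, 0],
    [0.0225, -0.0159, 0],
    [0.0225, -0.0159, 0],
    [0.0225, -0.0159, 0],
    [0.0225, -0.0159, 0],
    [0.0225, -0.0159, 0],
    [0.0225, -0.0159, 0],
    [0.0225, -0.0159, 0],
    [0.0225, -0.0159, 0],
    [0.0225, -0.0159, 0],
    [0.0225, -0.0159, 0],
    [0.0225, -0.0159, 0]
  ],
  "rotation": [
    [0, 0, 0],
    [0, 0, 0],
    [0, 0, 0],
    [0, 0, 0],
    [0, 0, 0],
    [0, 0, 0],
    [0, 0, 0],
    [0, 0, 0],
    [0, 0, 0],
    [0, 0, 0],
    [0, 0, 0],
    [0, 0, 0]
  ],
  "grip": [0, 0, 0, 0, 0, 0, 0, 0, 0, 0, 0, 0]
}}

```text
clock: 11.85
position: [645.6, -101.4, 132.5]
ee_rot: [0.708, -0.706, -0.0, 0.0]
contact_force: [1.2, 0.1, -1.3]
gripper_width: 34.0
```

{"fn": "play_rows", "kwargs": {
  "travel": [
    [0, 0, 0.015],
    [0, 0, 0.03],
    [0, 0, 0.025],
    [0, 0, 0.01],
    [0, 0, 0],
    [0, 0, 0],
    [0, 0, 0]
  ],
  "rotation": [
    [0, 0, 0],
    [0, 0, 0],
    [0, 0, 0],
    [0, 0, 0],
    [0, 0, 0],
    [0, 0, 0],
    [0, 0, 0]
  ],
  "grip": [0, 0, 0, 0, 0, 0, 0]
}}

```text
clock: 12.43
position: [646.9, -100.2, 54.8]
ee_rot: [0.708, -0.706, 0.001, -0.001]
contact_force: [0.6, 0.5, -0.4]
gripper_width: 34.0
```

{"fn": "play_rows", "kwargs": {
  "travel": [
    [0, 0, 0.018],
    [0, 0, 0.013],
    [0, 0, 0.0065],
    [0, 0, 0.002],
    [0, 0, 0],
    [0, 0, 0],
    [0, 0, 0],
    [0, 0, 0],
    [0, 0, 0],
    [0, 0, 0],
    [0, 0, 0]
  ],
  "rotation": [
    [0, 0, 0],
    [0, 0, 0],
    [0, 0, 0],
    [0, 0, 0],
    [0, 0, 0],
    [0, 0, 0],
    [0, 0, 0],
    [0, 0, 0],
    [0, 0, 0],
    [0, 0, 0],
    [0, 0, 0]
  ],
  "grip": [0, 0, 0, 0, 0, 0, 0.6, 1, 1, 1, 1]
}}

```text
clock: 13.35
position: [645.6, -100.3, 13.5]
ee_rot: [0.708, -0.706, 0.0, -0.0]
contact_force: [0.9, -0.5, -0.3]
gripper_width: 85.7
```

{"fn": "play_rows", "kwargs": {
  "travel": [
    [0, 0, -0.01],
    [0, 0, -0.02],
    [0, 0, -0.025],
    [0, 0, -0.03],
    [0, 0, -0.03],
    [0, 0, 0]
  ],
  "rotation": [
    [0, 0, 0],
    [0, 0, 0],
    [0, 0, 0],
    [0, 0, 0],
    [0, 0, 0],
    [0, 0, 0]
  ],
  "grip": [1, 1, 1, 1, 1, 1]
}}

```text
clock: 13.85
position: [650.0, -100.9, 137.1]
ee_rot: [0.709, -0.705, 0.006, -0.005]
contact_force: [0.1, -0.1, 1.7]
gripper_width: 85.3
```

{"fn": "play_rows", "kwargs": {
  "travel": [
    [-0.01725, 0.0174, 0],
    [-0.01725, 0.0174, 0],
    [-0.01725, 0.0174, 0],
    [-0.01725, 0.0174, 0],
    [-0.01725, 0.0174, 0],
    [-0.01725, 0.0174, 0],
    [-0.01725, 0.0174, 0],
    [-0.01725, 0.0174, 0],
    [-0.01725, 0.0174, 0],
    [-0.01725, 0.0174, 0],
    [-0.01725, 0.0174, 0],
    [-0.01725, 0.0174, 0]
  ],
  "rotation": [
    [0, 0, 0],
    [0, 0, 0],
    [0, 0, 0],
    [0, 0, 0],
    [0, 0, 0],
    [0, 0, 0],
    [0, 0, 0],
    [0, 0, 0],
    [0, 0, 0],
    [0, 0, 0],
    [0, 0, 0],
    [0, 0, 0]
  ],
  "grip": [1, 1, 1, 1, 1, 1, 1, 1, 1, 1, 1, 1]
}}

```text
clock: 14.85
position: [435.4, 106.8, 129.1]
ee_rot: [0.708, -0.706, 0.0, -0.001]
contact_force: [-0.5, 0.5, -0.0]
gripper_width: 85.6
```

{"fn": "play_rows", "kwargs": {
  "travel": [
    [0, 0, 0.02],
    [0, 0, 0],
    [0, 0, 0]
  ],
  "rotation": [
    [0, 0, 0],
    [0, 0, 0],
    [0, 0, 0]
  ],
  "grip": [1, 1, 1]
}}

```text
clock: 15.1
position: [435.7, 105.9, 108.6]
ee_rot: [0.708, -0.706, 0.0, 0.001]
contact_force: [1.4, 0.2, 0.1]
gripper_width: 85.4
```

Run:
```python
from h import *
from bench import arm,optics
s=arm.read_state();print(s["position"],s["ee_rot"],s["contact_force"])
d=optics.get_image("top"); e=optics.get_image("scene")
cv2.imwrite("pics/a6.png",cv2.resize(cv2.hconcat([e["image"][130:300,150:450],d["image"][110:280,170:470]]),(800,226)))
```

```text
[435.70795026 105.90372327 108.58419967] [ 7.08451314e-01 -7.05759463e-01  3.48843155e-05  5.60541710e-04] [1.41587069 0.16976159 0.14471217]
```

View pics/a6.png

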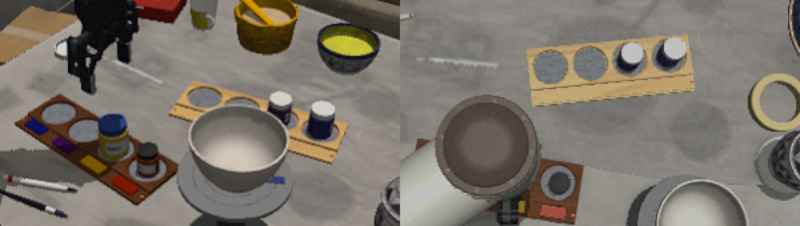

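Purple is upright in its well beside blue. Next is yellow.

{"fn": "play_rows", "kwargs": {
  "travel": [
    [0, -0.0015, 0.025],
    [0, 0, 0.03],
    [0, 0, 0.023],
    [0, 0, 0.015],
    [0, 0, 0],
    [0, 0, 0],
    [0, 0, 0],
    [0, 0, 0],
    [0, 0, 0],
    [0, 0, 0],
    [0, 0, 0],
    [0, 0, 0]
  ],
  "rotation": [
    [0, 0, 0],
    [0, 0, 0],
    [0, 0, 0],
    [0, 0, 0],
    [0, 0, 0],
    [0, 0, 0],
    [0, 0, 0],
    [0, 0, 0],
    [0, 0, 0],
    [0, 0, 0],
    [0, 0, 0],
    [0, 0, 0]
  ],
  "grip": [1, 1, 1, 1, 1, 0, 0, 0, 0, 0, 0, 0]
}}

```text
clock: 16.2
position: [438.6, 106.6, 17.2]
ee_rot: [0.708, -0.706, 0.001, -0.002]
contact_force: [-0.2, 0.2, 5.7]
gripper_width: 44.0
```

{"fn": "play_rows", "kwargs": {
  "travel": [
    [0, 0, 0],
    [0, 0, -0.01],
    [0, 0, -0.025],
    [0, 0, -0.03],
    [0, 0, -0.03],
    [0, 0, -0.025],
    [0, 0, 0]
  ],
  "rotation": [
    [0, 0, 0],
    [0, 0, 0],
    [0, 0, 0],
    [0, 0, 0],
    [0, 0, 0],
    [0, 0, 0],
    [0, 0, 0]
  ],
  "grip": [0, 0, 0, 0, 0, 0, 0]
}}

```text
clock: 16.78
position: [441.2, 107.9, 141.7]
ee_rot: [0.709, -0.706, 0.002, -0.006]
contact_force: [0.5, -0.6, -0.6]
gripper_width: 44.2
```

{"fn": "play_rows", "kwargs": {
  "travel": [
    [0.01125, -0.0168, 0],
    [0.01125, -0.0168, 0],
    [0.01125, -0.0168, 0],
    [0.01125, -0.0168, 0],
    [0.01125, -0.0168, 0],
    [0.01125, -0.0168, 0],
    [0.01125, -0.0168, 0],
    [0.01125, -0.0168, 0],
    [0.01125, -0.0168, 0],
    [0.01125, -0.0168, 0],
    [0.01125, -0.0168, 0],
    [0.01125, -0.0168, 0]
  ],
  "rotation": [
    [0, 0, 0],
    [0, 0, 0],
    [0, 0, 0],
    [0, 0, 0],
    [0, 0, 0],
    [0, 0, 0],
    [0, 0, 0],
    [0, 0, 0],
    [0, 0, 0],
    [0, 0, 0],
    [0, 0, 0],
    [0, 0, 0]
  ],
  "grip": [0, 0, 0, 0, 0, 0, 0, 0, 0, 0, 0, 0]
}}

```text
clock: 17.78
position: [640.0, -28.9, 135.3]
ee_rot: [0.708, -0.706, -0.0, -0.0]
contact_force: [-0.5, 1.0, -1.0]
gripper_width: 43.9
```

{"fn": "play_rows", "kwargs": {
  "travel": [
    [0, 0, 0.015],
    [0, 0, 0.03],
    [0, 0, 0.025],
    [0, 0, 0.01],
    [0, 0, 0],
    [0, 0, 0],
    [0, 0, 0]
  ],
  "rotation": [
    [0, 0, 0],
    [0, 0, 0],
    [0, 0, 0],
    [0, 0, 0],
    [0, 0, 0],
    [0, 0, 0],
    [0, 0, 0]
  ],
  "grip": [0, 0, 0, 0, 0, 0, 0]
}}

```text
clock: 18.37
position: [641.0, -28.1, 57.4]
ee_rot: [0.708, -0.706, 0.001, -0.001]
contact_force: [0.7, -0.1, 0.8]
gripper_width: 43.9
```

{"fn": "play_rows", "kwargs": {
  "travel": [
    [0, 0, 0.017],
    [0, 0, 0.013],
    [0, 0, 0.0065],
    [0, 0, 0.002],
    [0, 0, 0],
    [0, 0, 0],
    [0, 0, 0],
    [0, 0, 0],
    [0, 0, 0],
    [0, 0, 0],
    [0, 0, 0]
  ],
  "rotation": [
    [0, 0, 0],
    [0, 0, 0],
    [0, 0, 0],
    [0, 0, 0],
    [0, 0, 0],
    [0, 0, 0],
    [0, 0, 0],
    [0, 0, 0],
    [0, 0, 0],
    [0, 0, 0],
    [0, 0, 0]
  ],
  "grip": [0, 0, 0, 0, 0, 0, 0.7, 1, 1, 1, 1]
}}

```text
clock: 19.28
position: [639.7, -28.3, 17.1]
ee_rot: [0.708, -0.706, 0.0, -0.0]
contact_force: [-0.1, 0.2, 1.0]
gripper_width: 85.5
```

{"fn": "play_rows", "kwargs": {
  "travel": [
    [0, 0, -0.01],
    [0, 0, -0.02],
    [0, 0, -0.025],
    [0, 0, -0.03],
    [0, 0, -0.03],
    [0, 0, 0]
  ],
  "rotation": [
    [0, 0, 0],
    [0, 0, 0],
    [0, 0, 0],
    [0, 0, 0],
    [0, 0, 0],
    [0, 0, 0]
  ],
  "grip": [1, 1, 1, 1, 1, 1]
}}

```text
clock: 19.78
position: [644.1, -28.4, 140.4]
ee_rot: [0.709, -0.705, 0.005, -0.005]
contact_force: [1.3, 0.2, 1.3]
gripper_width: 85.5
```

{"fn": "play_rows", "kwargs": {
  "travel": [
    [-0.0051, 0.0178, 0],
    [-0.0051, 0.0178, 0],
    [-0.0051, 0.0178, 0],
    [-0.0051, 0.0178, 0],
    [-0.0051, 0.0178, 0],
    [-0.0051, 0.0178, 0],
    [-0.0051, 0.0178, 0],
    [-0.0051, 0.0178, 0],
    [-0.0051, 0.0178, 0],
    [-0.0051, 0.0178, 0],
    [-0.0051, 0.0178, 0],
    [-0.0051, 0.0178, 0]
  ],
  "rotation": [
    [0, 0, 0],
    [0, 0, 0],
    [0, 0, 0],
    [0, 0, 0],
    [0, 0, 0],
    [0, 0, 0],
    [0, 0, 0],
    [0, 0, 0],
    [0, 0, 0],
    [0, 0, 0],
    [0, 0, 0],
    [0, 0, 0]
  ],
  "grip": [1, 1, 1, 1, 1, 1, 1, 1, 1, 1, 1, 1]
}}

```text
clock: 20.78
position: [425.1, 32.4, 132.6]
ee_rot: [0.708, -0.706, 0.0, -0.001]
contact_force: [0.0, 0.5, 0.3]
gripper_width: 84.9
```

{"fn": "play_rows", "kwargs": {
  "travel": [
    [0, 0, 0.02],
    [0, 0, 0],
    [0, 0, 0]
  ],
  "rotation": [
    [0, 0, 0],
    [0, 0, 0],
    [0, 0, 0]
  ],
  "grip": [1, 1, 1]
}}

```text
clock: 21.03
position: [425.6, 32.1, 112.2]
ee_rot: [0.708, -0.706, 0.0, 0.0]
contact_force: [0.2, -0.0, 0.4]
gripper_width: 85.5
```

Run:
```python
from h import *
from bench import arm,optics
s=arm.read_state();print(s["position"],s["ee_rot"],s["contact_force"])
d=optics.get_image("top"); e=optics.get_image("scene")
cv2.imwrite("pics/a7.png",cv2.resize(cv2.hconcat([e["image"][130:300,150:450],d["image"][110:280,170:470]]),(800,226)))
```

```text
[425.57843586  32.07806491 112.20520878] [ 7.08339706e-01 -7.05871604e-01  4.37761747e-05  3.71404812e-04] [ 0.24936695 -0.04918986  0.36527554]
```

View pics/a7.png

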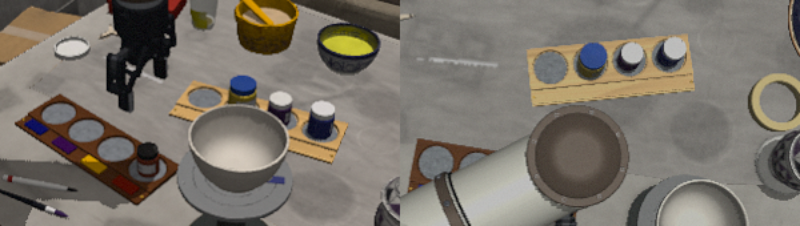

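Yellow is in place. Red is last, so I descend to TCP z ≈ 12.5.

{"fn": "play_rows", "kwargs": {
  "travel": [
    [0, 0, 0.025],
    [0, 0, 0.03],
    [0, 0, 0.027],
    [0, 0, 0.0175],
    [0, 0, 0],
    [0, 0, 0],
    [0, 0, 0],
    [0, 0, 0],
    [0, 0, 0],
    [0, 0, 0],
    [0, 0, 0],
    [0, 0, 0]
  ],
  "rotation": [
    [0, 0, 0],
    [0, 0, 0],
    [0, 0, 0],
    [0, 0, 0],
    [0, 0, 0],
    [0, 0, 0],
    [0, 0, 0],
    [0, 0, 0],
    [0, 0, 0],
    [0, 0, 0],
    [0, 0, 0],
    [0, 0, 0]
  ],
  "grip": [1, 1, 1, 1, 1, 0, 0, 0, 0, 0, 0, 0]
}}

```text
clock: 22.13
position: [426.5, 32.5, 14.0]
ee_rot: [0.708, -0.706, 0.001, -0.001]
contact_force: [-2.9, 0.4, 7.6]
gripper_width: 29.6
```

{"fn": "play_rows", "kwargs": {
  "travel": [
    [0, 0, 0],
    [0, 0, -0.01],
    [0, 0, -0.025],
    [0, 0, -0.03],
    [0, 0, -0.03],
    [0, 0, -0.025],
    [0, 0, 0]
  ],
  "rotation": [
    [0, 0, 0],
    [0, 0, 0],
    [0, 0, 0],
    [0, 0, 0],
    [0, 0, 0],
    [0, 0, 0],
    [0, 0, 0]
  ],
  "grip": [0, 0, 0, 0, 0, 0, 0]
}}

```text
clock: 22.72
position: [429.4, 33.4, 138.1]
ee_rot: [0.709, -0.706, 0.003, -0.006]
contact_force: [0.7, -0.5, -0.1]
gripper_width: 29.6
```

{"fn": "play_rows", "kwargs": {
  "travel": [
    [-0.0009, -0.0173, 0],
    [-0.0009, -0.0173, 0],
    [-0.0009, -0.0173, 0],
    [-0.0009, -0.0173, 0],
    [-0.0009, -0.0173, 0],
    [-0.0009, -0.0173, 0],
    [-0.0009, -0.0173, 0],
    [-0.0009, -0.0173, 0],
    [-0.0009, -0.0173, 0],
    [-0.0009, -0.0173, 0],
    [-0.0009, -0.0173, 0],
    [-0.0009, -0.0173, 0]
  ],
  "rotation": [
    [0, 0, 0],
    [0, 0, 0],
    [0, 0, 0],
    [0, 0, 0],
    [0, 0, 0],
    [0, 0, 0],
    [0, 0, 0],
    [0, 0, 0],
    [0, 0, 0],
    [0, 0, 0],
    [0, 0, 0],
    [0, 0, 0]
  ],
  "grip": [0, 0, 0, 0, 0, 0, 0, 0, 0, 0, 0, 0]
}}

```text
clock: 23.72
position: [633.6, 43.6, 131.9]
ee_rot: [0.708, -0.706, -0.0, 0.0]
contact_force: [0.7, -0.6, -0.6]
gripper_width: 29.4
```

{"fn": "play_rows", "kwargs": {
  "travel": [
    [0, 0, 0.015],
    [0, 0, 0.03],
    [0, 0, 0.025],
    [0, 0, 0.01],
    [0, 0, 0],
    [0, 0, 0],
    [0, 0, 0]
  ],
  "rotation": [
    [0, 0, 0],
    [0, 0, 0],
    [0, 0, 0],
    [0, 0, 0],
    [0, 0, 0],
    [0, 0, 0],
    [0, 0, 0]
  ],
  "grip": [0, 0, 0, 0, 0, 0, 0]
}}

```text
clock: 24.3
position: [634.7, 43.9, 54.2]
ee_rot: [0.708, -0.706, 0.001, -0.001]
contact_force: [0.6, -0.0, -1.0]
gripper_width: 29.5
```

{"fn": "play_rows", "kwargs": {
  "travel": [
    [0, 0, 0.017],
    [0, 0, 0.013],
    [0, 0, 0.0065],
    [0, 0, 0.0025],
    [0, 0, 0],
    [0, 0, 0],
    [0, 0, 0],
    [0, 0, 0],
    [0, 0, 0],
    [0, 0, 0],
    [0, 0, 0]
  ],
  "rotation": [
    [0, 0, 0],
    [0, 0, 0],
    [0, 0, 0],
    [0, 0, 0],
    [0, 0, 0],
    [0, 0, 0],
    [0, 0, 0],
    [0, 0, 0],
    [0, 0, 0],
    [0, 0, 0],
    [0, 0, 0]
  ],
  "grip": [0, 0, 0, 0, 0, 0, 0.6, 1, 1, 1, 1]
}}

```text
clock: 25.22
position: [633.5, 43.7, 13.6]
ee_rot: [0.708, -0.706, 0.0, -0.0]
contact_force: [0.1, 0.1, -0.1]
gripper_width: 85.3
```

{"fn": "play_rows", "kwargs": {
  "travel": [
    [0, 0, -0.01],
    [0, 0, -0.02],
    [0, 0, -0.025],
    [0, 0, -0.03],
    [0, 0, -0.03],
    [0, 0, -0.03],
    [0, 0, 0]
  ],
  "rotation": [
    [0, 0, 0],
    [0, 0, 0],
    [0, 0, 0],
    [0, 0, 0],
    [0, 0, 0],
    [0, 0, 0],
    [0, 0, 0]
  ],
  "grip": [1, 1, 1, 1, 1, 1, 1]
}}

```text
clock: 25.8
position: [637.6, 44.0, 167.2]
ee_rot: [0.709, -0.706, 0.005, -0.006]
contact_force: [0.4, -0.0, 1.3]
gripper_width: 85.8
```

{"fn": "play_rows", "kwargs": {
  "travel": [
    [-0.036, 0.015, 0],
    [-0.036, 0.015, 0],
    [-0.036, 0.015, 0],
    [-0.036, 0.015, 0],
    [-0.036, 0.015, 0],
    [-0.036, 0.015, 0],
    [-0.036, 0.015, 0],
    [-0.036, 0.015, 0],
    [0, 0, 0],
    [0, 0, 0]
  ],
  "rotation": [
    [0, 0, 0],
    [0, 0, 0],
    [0, 0, 0],
    [0, 0, 0],
    [0, 0, 0],
    [0, 0, 0],
    [0, 0, 0],
    [0, 0, 0],
    [0, 0, 0],
    [0, 0, 0]
  ],
  "grip": [1, 1, 1, 1, 1, 1, 1, 1, 1, 1]
}}

```text
clock: 26.63
position: [511.5, 333.4, 158.9]
ee_rot: [0.71, -0.705, 0.0, -0.0]
contact_force: [-0.8, -0.7, 0.1]
gripper_width: 85.1
```

Run:
```python
from h import *
from bench import arm,optics
np.set_printoptions(precision=1,suppress=True)
s=arm.read_state();print(s["position"],s["contact_force"])
d=optics.get_image("top"); e=optics.get_image("scene")
cv2.imwrite("pics/a8.png",cv2.resize(cv2.hconcat([e["image"][130:300,210:450],d["image"][90:260,200:440]]),(800,283)))
P=cloud(d); o=np.array([643.8,-63.8]); a=0.0873; M=np.array([[np.cos(a),np.sin(a)],[-np.sin(a),np.cos(a)]])
roi=np.zeros(P.shape[:2],bool); roi[125:185,262:395]=1
for n,c in blobs(roi&(P[...,2]>38),40):
    q=np.hypot(*(np.indices(roi.shape)[::-1]-c[:,None,None]))<18
    m=q&roi&(P[...,2]>38); z=np.percentile(P[m][:,2],60); m&=P[...,2]>z-6
    t=onplane(d,np.argwhere(m)[:,::-1].mean(0),z)[0]; print(n,c,"top",t,"rack frame",M@(t[:2]-o))
```

```text
[511.5 333.4 158.9] [-0.8 -0.7  0.1]
289 [374.7 146.5] top [ 653.3 -169.8   55.7] rack frame [   0.2 -106.5]
254 [343.  150.1] top [646.  -96.   52.6] rack frame [ -0.6 -32.2]
402 [313.9 153. ] top [638.  -28.1  64.9] rack frame [-2.7 36.1]
197 [282.5 156.2] top [633.4  43.7  49.6] rack frame [ -1. 108.]
```

View pics/a8.png

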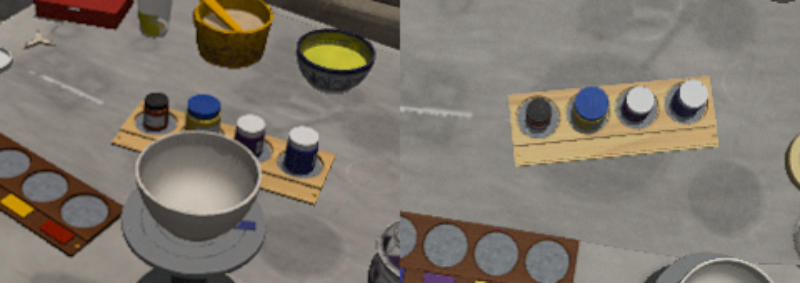

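All four pots stand upright in the light rack, red, yellow, purple and blue from left to right. They are within 4 mm of the well centres, their tops are at floor height plus pot height, and the arm is clear.

```bash
python3 -c "
from bench import workorder; print(workorder.job_done())"
```

```text
the job is handed in; nothing more can be done
None
```

I moved all four pots to the light rack in reverse order, each gripped across the row and set into its mirrored well. From the robot's left they now read red, yellow, purple, blue; the dark rack had them as blue, purple, yellow, red. I handed the job in at about 27 s on the robot's clock, and it reported no verdict.

- **Position:** the last top-camera measurement put every pot within about 4 mm of its well centre. The worst were purple, 3.8 mm along the row, and yellow, 2.7 mm across it; the limit is 15 mm.
- **Height:** the pot tops measured 55.7 mm (blue), 52.6 (purple), 64.9 (yellow) and 49.6 (red), each within 1 mm of well floor plus pot height. That fits pots sitting flat in their wells.
- **Upright and clear:** both views show the pots upright. The gripper was open and raised to the left of the rack, and the wrist force read about zero.
- **Off from expectation:** the gripper closed 5 to 7 mm narrower than each pot's stated width. I think it held them by the caps, and no pot slipped or tipped in any picture.

No checks failed or disagreed.

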